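# Engage the crank disc of the label winder on its drive pin

### The arm

A 7-joint arm with a two-finger parallel gripper is mounted at the origin on a cart in front of the work surface, level with it; the furniture and walls round the work are solid. World frame = base frame: x ahead of the robot, y to its left, z up, the work surface at z = 0. Lengths are in m, angles in rad, forces in N, time in s.
With the tool pointing down it reaches from about 0.4 to 0.875 m from the base axis. Payload 6.5 kg.
Tool frame: the origin (TCP) lies on the centre line of the jaws, within the pads' length; the fingertips stand manip.tip_reach ahead of it and the grasp point (between the pads) lies 8 mm behind it (manip.tip_reach is the distance from the TCP to the fingertips, in m); z points along the fingers, y is the line along which they close (so a half turn about z gives the same grasp; the last joint's range is limited). The gripper opens to 88 mm and grips with 3 to 60 N. Pads are 18 mm wide; open, the fingers measure 123 mm over their backs; the gripper's body (75 mm by 187 mm) begins 45 mm behind the grasp point.
Start: joints at [1.197, 0.536, -0.004, 1.538, 0.003, 1.067, -0.071], TCP at [0.197, -0.619, 0.224] pointing down, gripper open.
Joint ranges: [-2.7, 2.7], [-0.37, 2.16], [-1.27, 1.26], [0.24, 2.4], [-1.31, 4.45], [0.19, 1.91], [-2.76, 2.76]. Speed limits (rad/s): [2.39, 2.39, 3.14, 3.14, 3.14, 3.14, 3.14].

### API

Orientations are given as a unit quaternion [w, x, y, z].
In Python, from station import manip gives the robot as it stands. The module is installed in compiled form; this text tells all that it offers.
- The arm moves only by the tool play_rows, never from a script. Its argument "steps" is a list of rows, each a list of 5 numbers: the shift along the tool's x, y, z in cm, then the turn about the tool's z in rad, then the closure, from -1 (fully open) to 1 (shut). A call has 1 to 12 rows; each row is the pose to reach, as a shift and turn from the pose commanded when the call began, along the tool's axes at that moment; what a row does not reach only later rows make up. A row lasts 1/8 s, in which the tool goes at most 62.5 mm and 10.7 degrees, less where a joint would pass 70% of its speed; a pose out of reach is approached as far as the arm can. A call with a gripper value outside its range is refused whole. The fingers move at their own pace and stop on an object; the grip force is fixed at half the most. Time passes only in rows, so rows that repeat a pose let the fingers close. It gives the time, the measured TCP pose, the force, the opening and the grip force at its end, in the units of the state.
- manip.observe(): the state, without advancing time (a new reading comes with each control period).
- manip.grab_frame(name): name is "scene" or "top" or "wrist"; returns (picture, depth): 480x640x3 uint8, red, green, blue; 480x640 float32, m along the optical axis (not along the pixel's ray), 0 where there is no reading.
- manip.camera_model(name): a dict with "fx", "fy", "cx", "cy" (pixels), "R" (3x3) and "t" (3): a world point X has camera coordinates R X + t. Camera axes: x right, y down, z forward; pixel columns grow to the right and rows downward; lengths in m; the calibration is good to about 2 mm. A picture is of the moment at which its call begins: read the wrist's pose just before it. camera_model takes no time and is no camera call; for the wrist camera it gives the pose at the moment of the call.
- manip.job_done(): hands the job in; it is judged then, once.
The state is a dict: "time_s": time; "joint_positions": joint angles; "joint_vel": joint speeds; "tau": joint torques, N m; "ee_pos": TCP position; "orientation": TCP orientation; "wrist_force": force on the tool from outside, world axes, zero at the start; "ft_torque": the same for the moment, N m; "grip_width": finger opening in m; "gripper_force": force on a finger pad.
Only numpy, scipy, OpenCV 4.12 (cv2) and the standard library are available. Lean on these libraries where they do the work, as an engineer would, in place of code of your own. Each camera call takes 0.05 s, during which the arm holds its last target. There are 200 camera calls.

### The job

The crank disc of the small label winder sits loose and raised on its spindle, out of line with the drive. With a fingertip, gently push its upright orange knob round until the notch in the disc's rim stands over the red drive pin, then press down on the black hub in the middle until the disc is fully home and level with the pin in the notch. Only push and press: do not grip the knob or lift the disc, leave the other things on the bench where they are, and let go of everything when done.

Things in the scene. Friction and masses are not known exactly. Their poses are not given: they have to be found in the camera images.
- winder_base: Round dark blue-grey foot plate, 190 mm wide, 12 mm thick, fixed on the bench; origin under its centre, z up. Its steel spindle (18 mm thick) on that axis fills the disc's bore. A black rubber friction collar (80 mm wide) round the spindle carries the disc; it sinks 10 mm when the disc is pressed with about 7 N and does not rise again by itself.
- drive_pin (a point): Tip of the red upright drive pin that is fixed to the foot plate, 8 mm thick with a tapered tip, 66 mm from the spindle axis, tip 34 mm above the bench, just below the raised disc. It is hidden under the disc until the notch stands over it; a red block (14 mm wide, 12 mm high) on the foot plate right outside it, beyond the disc's rim, shows its direction.
- crank_disc: Loose bright metal disc, 150 mm wide, 8 mm thick, about 0.3 kg, with a black hub 40 mm wide; turns endlessly either way on the spindle. Origin at the centre of its underside, z up; notch towards its -x, knob towards its +x. Top face 44 mm above the bench at the start, 34 mm when home; it can sink only with the notch over the pin and tilts if pressed elsewhere.
- notch (a point): The notch in the disc's rim: a slot 14 mm wide, open outwards, from 54 mm radius to the rim, between two yellow lines; this point lies in its middle, 66 mm from the disc's axis, level with the disc's top face.
- crank_knob: Upright orange crank knob on the disc, about 15 mm thick and 34 mm tall, that spins freely on its own axis, which stands 60 mm from the disc's axis, opposite the notch. Origin at the centre of its underside, on the disc's top face. Pushing it sideways with about 1 to 3 N turns the disc; the disc stops when the push stops.
- hub_top (a point): Centre of the flat top of the black hub, on the disc's axis: the place to press. 74 mm above the bench at the start, 64 mm when home.
- blue_carton: bystander: small dark blue carton, 100 x 68 mm, 45 mm tall; origin at the centre of its underside
- screwdriver: bystander: red and black screwdriver lying down, 203 mm long, 27 mm thick; origin under its middle
- marker_red: bystander: red marker lying down, 134 mm long, 18 mm thick; origin under its middle
- date_stamp: bystander: date stamp with a red handle, standing, 30 x 52 mm, 80 mm tall; origin at the centre of its underside
- connector_2: bystander: small grey connector standing up, 27 mm wide, 53 mm tall; origin at the centre of its underside

How it is judged:
At the end, for the whole second after the job is handed in: The disc is home: hub top no more than 2.5 mm above its seated height (64 mm above the bench), on the spindle within 4 mm, level within 0.04 rad, notch within 7 mm of the pin, at rest (z of hub_top in the frame of winder_base below 0.0665 m and horizontal distance between notch and drive_pin below 0.007 m and horizontal distance between hub_top and winder_base below 0.004 m and angle between crank_disc's own z axis and vertical below 0.04 rad and linear speed of crank_disc below 0.01 m/s and angular speed of crank_disc below 0.1 rad/s); the robot touches nothing.
It fails at once if the disc was lifted: its hub rose more than 6 mm above its starting height (z of hub_top in the frame of winder_base above 0.08 m).
It fails at once if the crank knob was gripped or struck with more than 32 N (contact force between the fingers and crank_knob above 32 N).
It fails at once if a bystander was moved by more than 20 mm (distance of any of blue_carton, screwdriver, marker_red, date_stamp, connector_2 from where it was at the start of the episode above 0.02 m).
It also fails if it takes over 61 s, if anything falls off the work surface, if the arm or the gripper's body presses on something with over 40 N, if the wrist force passes 120 N, or if a joint passes its speed limit or range.

## Working session

There is one attempt and no reset: what is moved stays moved. The work goes in short steps, Python scripts to look and compute and a tool call to move; the robot and the scene stay as the last step left them, time stands still between calls to the robot, and variables do not carry over. Pictures are saved under pics/ and viewed, at most 12 in all, crops included, and the job is handed in when it is done.

Besides the shell and the picture viewer there is one more tool, called after "Request:" by a JSON object that holds its "op" and its "data". play_rows: Moves the arm, as the interface text tells. Its arguments: {"type":"object","properties":{"steps":{"type":"array","items":{"type":"array","items":{"type":"number"}}}},"required":["steps"]}

```bash
mkdir -p pics; cat > h.py <<'E'
import numpy as np, cv2
from station import manip
def grab(n,f=None):
    m=manip.camera_model(n); p,d=manip.grab_frame(n)
    if f: cv2.imwrite('pics/'+f,p[:,:,::-1])
    return p,d,m
def ray(m,u,v,z):
    R=np.array(m['R']);t=np.array(m['t']);c=-R.T@t
    d=R.T@np.array([(u-m['cx'])/m['fx'],(v-m['cy'])/m['fy'],1]);return c+d*(z-c[2])/d[2]
def proj(m,X):
    q=np.array(m['R'])@np.array(X)+np.array(m['t']);return m['fx']*q[0]/q[2]+m['cx'],m['fy']*q[1]/q[2]+m['cy']
E
python3 - <<'E'
from h import *
s=manip.observe();print(s['time_s'],s['ee_pos'],s['orientation'],s['wrist_force'],manip.tip_reach)
p,d,m=grab('top','top1.png');print(-np.array(m['R']).T@m['t'])
p2,d2,m2=grab('scene','scene1.png')
cv2.imwrite('pics/both.png',np.vstack([cv2.resize(p,(400,300)),cv2.resize(p2,(400,300))])[:,:,::-1])
E
```

```text
0.0 [ 0.19672551 -0.61884801  0.22335339] [-8.37911625e-04  9.88173401e-01  1.53338170e-01 -1.83674284e-04] [-0.35760685  0.0646461   0.47163261] 0.011
[0.49103181 0.04879219 1.68975752]
```

View pics/top1.png

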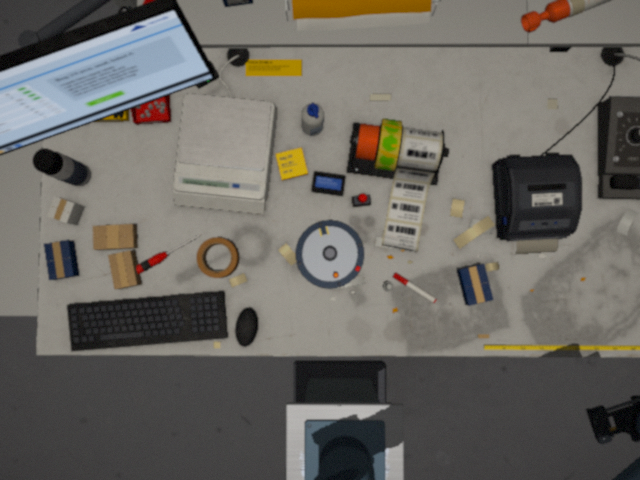

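View pics/scene1.png

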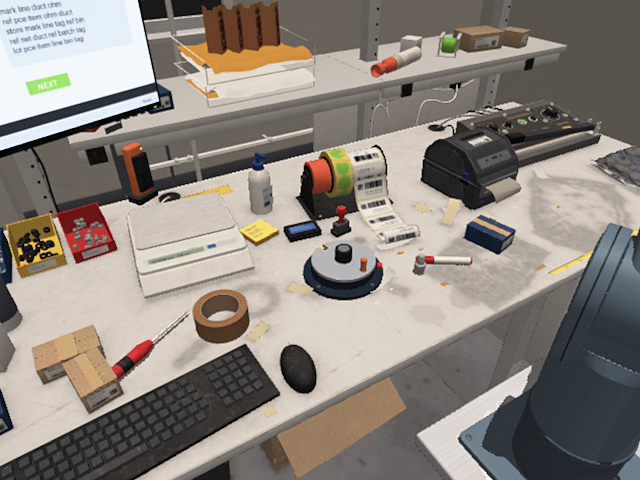

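The top view shows the winder at about (330,253): hub in the centre, yellow notch marks at about (323,230), orange knob at about (335,275), red block at about (358,268). The date stamp stands at (361,199), the connector at (388,286) and the marker at (413,288).

```bash
python3 - <<'E'
from h import *
p,d,m=grab('top')
x0,y0=290,213
c=p[y0:y0+82,x0:x0+82]
cv2.imwrite('pics/c1.png',cv2.resize(c,(574,574),interpolation=cv2.INTER_NEAREST)[:,:,::-1])
h=cv2.cvtColor(c,cv2.COLOR_RGB2HSV).astype(int);H,S,V=h[...,0],h[...,1],h[...,2]
def cen(n,mask,z):
    k,l,st,ce=cv2.connectedComponentsWithStats(mask.astype(np.uint8))
    for i in range(1,k):
        if st[i,4]>4: u,v=ce[i]+[x0,y0];print(n,st[i,4],(u.round(1),v.round(1)),ray(m,u,v,z).round(4))
cen('red',((H<5)|(H>172))&(S>140),.024)
cen('orange',(H>=6)&(H<17)&(S>140),.078)
cen('yellow',(H>=19)&(H<32)&(S>120),.044)
cen('disc',(V>110)&(S<60),.044)
cen('dark',(V<95)&(S<60),.074)
cen('base',(V<110)&(S>60)&(H>95)&(H<125),.012)
E
```

```text
red 22 (np.float64(357.2), np.float64(268.1)) [ 0.5196 -0.0368  0.024 ]
orange 14 (np.float64(335.3), np.float64(274.5)) [0.5018 0.0235 0.078 ]
disc 2864 (np.float64(332.9), np.float64(253.3)) [0.559  0.0293 0.044 ]
disc 2184 (np.float64(329.6), np.float64(253.9)) [0.5573 0.0383 0.044 ]
disc 43 (np.float64(329.5), np.float64(252.8)) [0.5602 0.0385 0.044 ]
dark 528 (np.float64(330.8), np.float64(254.4)) [0.5547 0.0354 0.074 ]
dark 96 (np.float64(329.5), np.float64(253.0)) [0.5584 0.0386 0.074 ]
dark 13 (np.float64(300.9), np.float64(253.8)) [0.5564 0.1142 0.074 ]
dark 12 (np.float64(318.0), np.float64(280.1)) [0.4871 0.069  0.074 ]
base 170 (np.float64(341.4), np.float64(228.8)) [0.6275 0.0057 0.012 ]
base 156 (np.float64(304.3), np.float64(240.3)) [0.596  0.1075 0.012 ]
base 53 (np.float64(360.1), np.float64(254.9)) [ 0.556  -0.0455  0.012 ]
base 136 (np.float64(315.6), np.float64(278.3)) [0.4917 0.0763 0.012 ]
base 46 (np.float64(348.8), np.float64(277.3)) [ 0.4946 -0.0145  0.012 ]
```

View pics/c1.png

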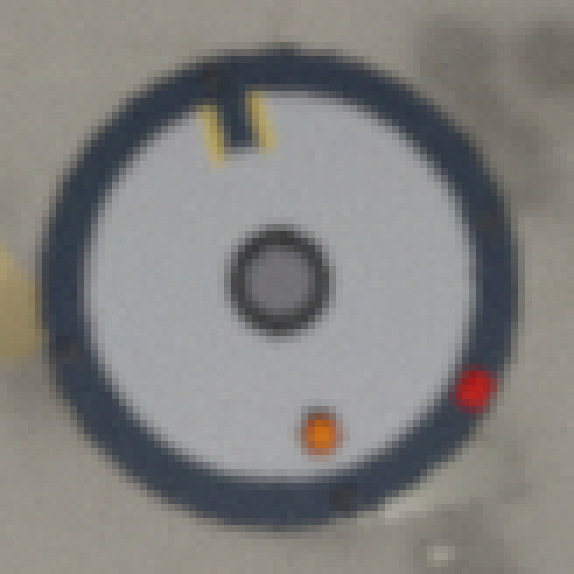

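```bash
cat >> h.py <<'E'
from scipy.spatial.transform import Rotation as Ro
def row(P,yaw,clo=1,ref=None):
    s=manip.observe(); q=s['orientation']; R=Ro.from_quat([q[1],q[2],q[3],q[0]]).as_matrix()
    y0=np.arctan2(R[1,0],R[0,0]); d=R.T@(np.array(P)-s['ee_pos'])*100
    t=-(np.radians(yaw)-y0); t=(t+np.pi)%(2*np.pi)-np.pi
    return [round(float(v),2) for v in d]+[round(float(t),3),clo]
E
python3 - <<'E'
from h import *
print(row([.46,.02,.25],105))
p,d,m=grab('top')
R=np.array(m['R']);t=np.array(m['t'])
v,u=np.mgrid[0:480,0:640];C=np.stack([(u-m['cx'])/m['fx']*d,(v-m['cy'])/m['fy']*d,d],-1)
W=(C-t)@R
for n,b in dict(scale=(175,95,272,213),roll=(347,115,450,190),around=(225,180,440,300)).items():
    z=W[b[1]:b[3],b[0]:b[2],2][d[b[1]:b[3],b[0]:b[2]]>0];print(n,np.percentile(z,[50,90,99,100]).round(3))
print(W[205,268],W[210,180])
E
```

```text
[44.45, -52.92, -2.58, -1.525, 1]
scale [0.063 0.071 0.076 0.082]
roll [0.065 0.149 0.164 0.173]
around [0.001 0.042 0.067 0.085]
[0.69458092 0.20886156 0.00171963] [0.68030337 0.4526915  0.00417373]
```

Request:
{"op": "play_rows", "data": {"steps": [[4, -4.8, -2.6, -0.15, 1], [8, -9.5, -2.6, -0.3, 1], [12, -14.3, -2.6, -0.45, 1], [16, -19, -2.6, -0.6, 1], [20, -23.8, -2.6, -0.75, 1], [24, -28.6, -2.6, -0.9, 1], [28, -33.3, -2.6, -1.05, 1], [32, -38.1, -2.6, -1.2, 1], [36, -42.9, -2.6, -1.35, 1], [40, -47.6, -2.6, -1.525, 1], [44.4, -52.9, -2.6, -1.525, 1], [44.4, -52.9, -2.6, -1.525, 1]]}}

```text
time_s: 1.7
ee_pos: [0.4607, 0.0239, 0.2505]
orientation: [-0.0, 0.606, 0.796, 0.001]
wrist_force: [0.4, -0.0, -0.1]
grip_width: 0.0001
gripper_force: 0.0
```

```bash
python3 - <<'E'
from h import *
s=manip.observe();print(s['time_s'],s['ee_pos'],s['orientation'],s['wrist_force'],s['joint_positions'],s['grip_width'])
p,d,m=grab('wrist','w1.png')
E
```

```text
1.7 [0.4606601  0.02386777 0.25053209] [-2.26684151e-04  6.05859247e-01  7.95570854e-01  1.24010258e-03] [ 0.4416197  -0.00407993 -0.08509739] [ 0.43629047  0.24281088 -0.66875833  1.95955773  0.17627228  0.99561796
 -0.04528593] 0.00011391579231103115
```

View pics/w1.png

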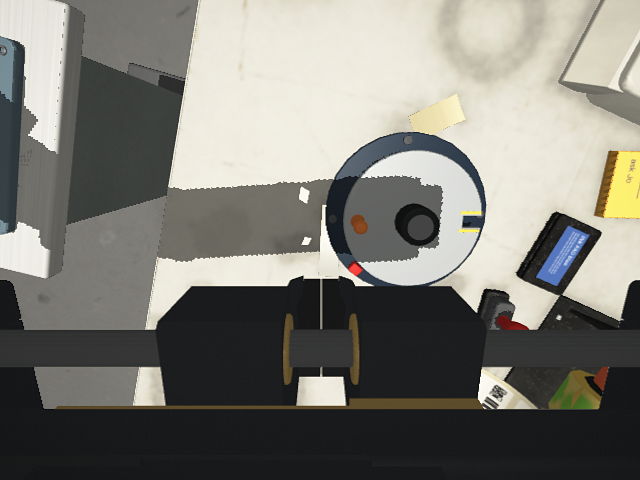

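The wrist view shows the hub at (418,224), the knob at (360,225), the notch between yellow lines at (471,221) and the red block at (356,268). The fingers are shut.

```bash
cat >> h.py <<'E'
def meas(dz=0,f=None,ctr=None):
    p,d,m=grab('wrist',f)
    h=cv2.cvtColor(p,cv2.COLOR_RGB2HSV).astype(int);H,S,V=h[...,0],h[...,1],h[...,2]
    win=np.zeros(H.shape,bool)
    q0=np.array(proj(m,[.558,.0385,.03]));yy,xx=np.mgrid[0:480,0:640]
    r=m['fx']*.1/(np.array(m['R'])@[.558,.0385,.03]+m['t'])[2];win=np.hypot(xx-q0[0],yy-q0[1])<r
    o={}
    for n,mask,z in (('red',((H<5)|(H>174))&(S>170)&(V>120),.024),('knob',(H>=5)&(H<16)&(S>130)&(V>60),.061+dz),('yel',(H>=20)&(H<32)&(S>110)&(V>80),.044+dz)):
        ys,xs=np.nonzero(mask&win)
        if len(xs)<15: continue
        o[n]=ray(m,np.median(xs) if n!='yel' else xs.mean(),np.median(ys) if n!='yel' else ys.mean(),z); print(n,len(xs),xs.mean().round(),ys.mean().round(),o[n].round(4))
    bm=(((H>100)&(H<125)&(S>70)&(V<110))&win).astype(np.uint8)
    cs,_=cv2.findContours(bm,cv2.RETR_EXTERNAL,cv2.CHAIN_APPROX_NONE)
    if cs:
        c=max(cs,key=cv2.contourArea);hl=cv2.convexHull(c)[:,0].astype(float)
        P=np.array([ray(m,u,v,.012)[:2] for u,v in c[:,0]]); P=P[::2]
        A=np.c_[2*P,np.ones(len(P))];b=(P**2).sum(1)
        w=np.ones(len(P))
        for _ in range(30):
            x=np.linalg.lstsq(A*w[:,None],b*w,rcond=None)[0];e=abs(np.hypot(*(P-x[:2]).T)-.095);w=1/(1+(e/.002)**2)
        print('base',x[:2].round(4),'r',np.sqrt(x[2]+x[0]**2+x[1]**2).round(4)); o['c']=x[:2]
    c=np.array(ctr) if ctr is not None else o['c']
    for n in ('red','knob','yel'):
        if n in o: v=o[n][:2]-c;print(n,'r',np.hypot(*v).round(4),'ang',np.degrees(np.arctan2(v[1],v[0])).round(1))
    return p,d,m,o
E
python3 - <<'E'
from h import *
p,d,m,o=meas()
print('hub',ray(m,418,224,.074))
E
```

```text
red 110 356.0 267.0 [ 0.5181 -0.0344  0.024 ]
knob 240 360.0 222.0 [0.5006 0.025  0.061 ]
yel 91 471.0 221.0 [0.6188 0.0555 0.044 ]
base [0.513  0.0226] r 0.0513
red r 0.0573 ang -84.9
knob r 0.0127 ang 169.3
yel r 0.1108 ang 17.3
hub [0.55466078 0.04054212 0.074     ]
```

```bash
cat >> h.py <<'E'
C=np.array([.558,.0395])
def pose(th,off,z,r=.060):
    a=np.radians(th);e=np.array([np.cos(a),np.sin(a)]);t=np.array([np.sin(a),-np.cos(a)])
    return [*(C+r*e-off*t),z],th-90
E
python3 - <<'E'
from h import *
for off,z in((.032,.15),(.032,.066),(.018,.066)): P,y=pose(195,off,z);print(np.round(P,3),row(P,y))
E
```

```text
[ 0.508 -0.007  0.15 ] [-3.87, 4.0, 10.0, 0.002, 1]
[ 0.508 -0.007  0.066] [-3.87, 4.0, 18.4, 0.002, 1]
[0.505 0.007 0.066] [-2.47, 4.0, 18.4, 0.002, 1]
```

Request:
{"op": "play_rows", "data": {"steps": [[-2, 2, 3.5, 0, 1], [-3.9, 4, 7, 0, 1], [-3.9, 4, 10, 0, 1], [-3.9, 4, 13, 0, 1], [-3.9, 4, 16, 0, 1], [-3.9, 4, 18.4, 0, 1], [-3.9, 4, 18.4, 0, 1]]}}

```text
time_s: 2.68
ee_pos: [0.5066, -0.0104, 0.0649]
orientation: [-0.001, 0.61, 0.793, -0.002]
wrist_force: [-0.1, 0.1, -0.6]
grip_width: 0.0003
gripper_force: 0.0
```

```bash
python3 - <<'E'
from h import *
s=manip.observe();print(s['time_s'],s['ee_pos'],s['wrist_force'])
p,d,m,o=meas(f='w2.png',ctr=C)
P=[pose(th,.0165,.066) for th in (194,189,184,179,174,169,164,159,154)]
for q in P: print(row(*q))
E
```

```text
2.675 [ 0.50655078 -0.01042972  0.06485209] [-0.13152863  0.05790757 -0.56456317]
knob 928 330.0 213.0 [0.5009 0.0237 0.061 ]
yel 793 482.0 249.0 [0.5871 0.0237 0.044 ]
base [0.5579 0.0398] r 0.0931
knob r 0.0593 ang -164.5
yel r 0.0332 ang -28.5
[1.93, 0.11, -0.0, 0.016, 1]
[2.46, -0.01, -0.0, 0.103, 1]
[3.0, -0.07, -0.0, 0.19, 1]
[3.54, -0.09, -0.0, 0.277, 1]
[4.08, -0.06, -0.0, 0.365, 1]
[4.62, 0.01, -0.0, 0.452, 1]
[5.15, 0.13, -0.0, 0.539, 1]
[5.66, 0.3, -0.0, 0.626, 1]
[6.16, 0.51, -0.0, 0.714, 1]
```

View pics/w2.png

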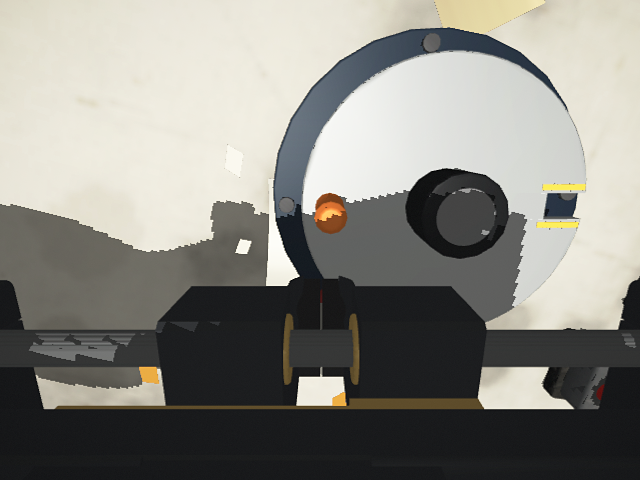

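Knob at (330,213) straight ahead of the shut fingers, hub top at (465,217), notch at (560,206). Base circle fit confirms the centre. Now I push.

Request:
{"op": "play_rows", "data": {"steps": [[0.8, 0.1, 0, 0, 1], [1.4, 0.1, 0, 0, 1], [1.9, 0.1, 0, 0.02, 1], [2.2, 0.05, 0, 0.06, 1], [2.5, 0, 0, 0.1, 1], [2.8, -0.05, 0, 0.15, 1], [3.0, -0.07, 0, 0.19, 1], [3.3, -0.08, 0, 0.23, 1], [3.5, -0.09, 0, 0.28, 1], [3.8, -0.08, 0, 0.32, 1], [4.1, -0.06, 0, 0.365, 1], [4.1, -0.06, 0, 0.365, 1]]}}

```text
time_s: 4.22
ee_pos: [0.4973, 0.0318, 0.0664]
orientation: [0.0, 0.742, 0.67, 0.0]
wrist_force: [-0.4, 0.6, 0.1]
grip_width: 0.0006
gripper_force: 0.0
```

```bash
python3 - <<'E'
from h import *
s=manip.observe();print(s['time_s'],s['ee_pos'],s['wrist_force'])
p,d,m,o=meas(f='w3.png',ctr=C)
for th in (174,169,164,159,154,149,144,139,134,129,124,119): print(th,row(*pose(th,.0165,.066)))
E
```

```text
4.225 [0.49733464 0.03175123 0.06636488] [-0.37038708  0.59677421  0.08447732]
knob 286 327.0 279.0 [0.4995 0.0338 0.061 ]
yel 1609 428.0 326.0 [ 0.5554 -0.01    0.044 ]
base [0.5581 0.0405] r 0.0929
knob r 0.0587 ang -174.4
yel r 0.0496 ang -93.0
174 [-0.22, -0.05, 0.03, 0.003, 1]
169 [0.31, -0.17, 0.03, 0.09, 1]
164 [0.85, -0.25, 0.03, 0.177, 1]
159 [1.39, -0.27, 0.03, 0.264, 1]
154 [1.93, -0.25, 0.03, 0.352, 1]
149 [2.47, -0.18, 0.03, 0.439, 1]
144 [3.0, -0.07, 0.03, 0.526, 1]
139 [3.52, 0.1, 0.03, 0.613, 1]
134 [4.02, 0.3, 0.03, 0.701, 1]
129 [4.51, 0.55, 0.03, 0.788, 1]
124 [4.97, 0.84, 0.03, 0.875, 1]
119 [5.4, 1.17, 0.03, 0.963, 1]
```

View pics/w3.png

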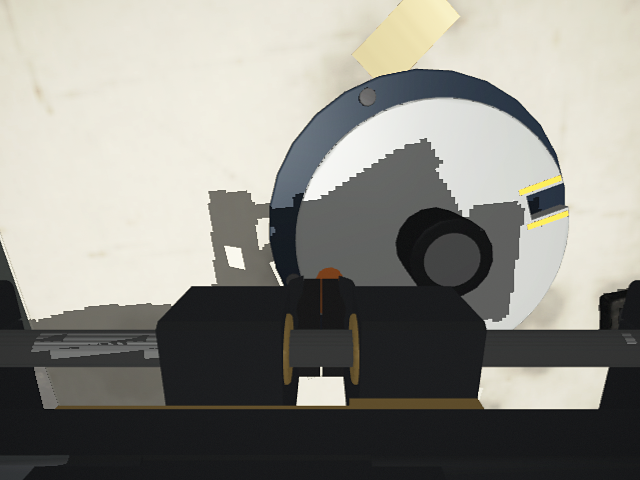

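Knob now just at the fingertips (328,275); the notch has moved to (545,203), so the disc follows. Continuing along the arc.

Request:
{"op": "play_rows", "data": {"steps": [[0.3, -0.15, 0, 0.09, 1], [0.8, -0.22, 0, 0.17, 1], [1.3, -0.25, 0, 0.25, 1], [1.8, -0.25, 0, 0.33, 1], [2.3, -0.2, 0, 0.41, 1], [2.75, -0.12, 0, 0.48, 1], [3.2, 0, 0, 0.56, 1], [3.65, 0.15, 0, 0.64, 1], [4.05, 0.3, 0, 0.7, 1], [4.5, 0.55, 0, 0.79, 1], [4.97, 0.84, 0, 0.875, 1], [4.97, 0.84, 0, 0.875, 1]]}}

```text
time_s: 5.78
ee_pos: [0.511, 0.0802, 0.0663]
orientation: [0.0, 0.956, 0.293, 0.0]
wrist_force: [0.9, -0.2, -0.5]
grip_width: 0.0004
gripper_force: 0.0
```

```bash
sed -i 's/ys,xs=np.nonzero(mask&win)/ys,xs=np.nonzero(mask\&win\&(yy<280))/' h.py; python3 - <<'E'
from h import *
s=manip.observe();print(s['time_s'],s['ee_pos'],s['wrist_force'])
p,d,m,o=meas(f='w4.png',ctr=C)
for th in range(124,50,-5): print(th,row(*pose(th,.0165,.066)))
E
```

```text
5.775 [0.51095694 0.08020843 0.06625841] [ 0.88303281 -0.1947139  -0.483779  ]
yel 544 479.0 125.0 [0.6184 0.0567 0.044 ]
base [0.5589 0.0407] r 0.0927
yel r 0.0628 ang 15.9
124 [0.01, -0.01, 0.02, 0.002, 1]
119 [0.54, -0.13, 0.02, 0.089, 1]
114 [1.08, -0.2, 0.02, 0.176, 1]
109 [1.62, -0.23, 0.02, 0.264, 1]
104 [2.16, -0.21, 0.02, 0.351, 1]
99 [2.7, -0.14, 0.02, 0.438, 1]
94 [3.23, -0.02, 0.02, 0.525, 1]
89 [3.75, 0.14, 0.02, 0.613, 1]
84 [4.25, 0.34, 0.02, 0.7, 1]
79 [4.73, 0.59, 0.02, 0.787, 1]
74 [5.19, 0.88, 0.02, 0.874, 1]
69 [5.63, 1.21, 0.02, 0.962, 1]
64 [6.03, 1.57, 0.02, 1.049, 1]
59 [6.4, 1.97, 0.02, 1.136, 1]
54 [6.73, 2.4, 0.02, 1.223, 1]
```

View pics/w4.png

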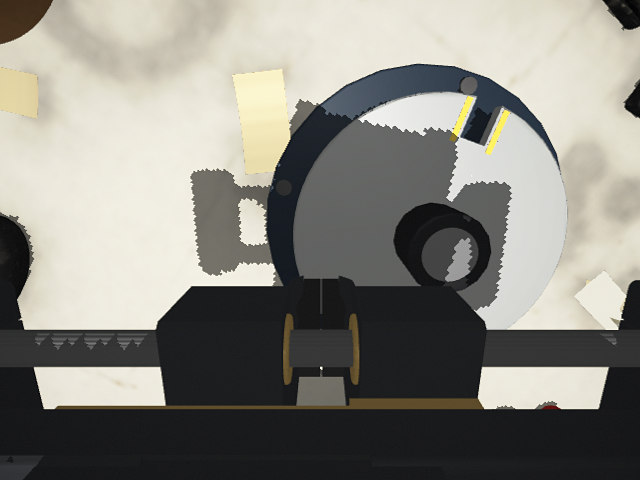

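The notch at (483,125) is still at about 16° in the world frame, so the disc has not turned and the fingers have passed the knob. I need a side look before going on.

```bash
python3 - <<'E'
from h import *
p,d,m=grab('scene')
u,v=map(int,proj(m,[.53,.05,.06]));print(u,v)
c=p[v-70:v+60,u-85:u+85];a=cv2.resize(c,None,fx=3.5,fy=3.5,interpolation=cv2.INTER_CUBIC)
q=proj(m,[.511,.0802,.055]);print('tip px',(q[0]-u+85)*3.5,(q[1]-v+70)*3.5)
for X in ([.5,.024,.044],[.5,.024,.078],[.558,.0395,.074]): q=proj(m,X);print((q[0]-u+85)*3.5,(q[1]-v+70)*3.5)
cv2.imwrite('pics/s2.png',a[:,:,::-1])
E
```

```text
346 260
tip px 275.2312910089429 285.0638771115786
358.08157602875417 279.10199604084
360.6656118459812 237.3960111587839
290.1691606335346 202.63694999855838
```

View pics/s2.png

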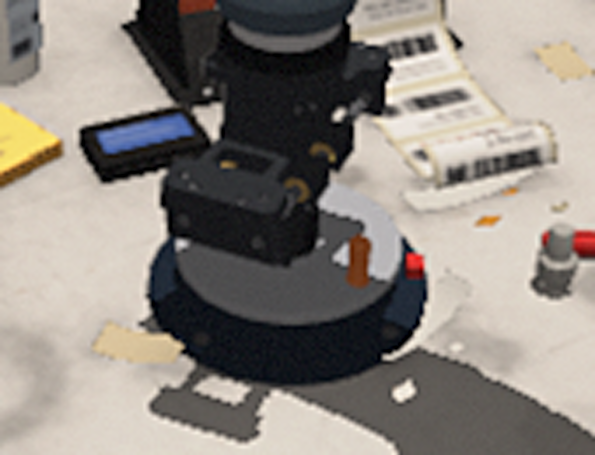

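The knob still stands at (360,260) where it was, untouched. I check where the fingertips really are, from the wrist depth.

```bash
python3 - <<'E'
from h import *
s=manip.observe();q=s['orientation'];Rt=Ro.from_quat([q[1],q[2],q[3],q[0]]).as_matrix()
p,d,m=grab('wrist')
R=np.array(m['R']);t=np.array(m['t']);print('cam in tool',Rt.T@(-R.T@t-s['ee_pos']),'axis',Rt.T@R[2])
print('tip px',proj(m,s['ee_pos']+Rt@[0,0,manip.tip_reach]),'tcp px',proj(m,s['ee_pos']))
for v in (282,295,310,320,345,370,390):
  for u in (296,315,326,346):
    D=d[v,u];X=R.T@(np.array([(u-m['cx'])/m['fx']*D,(v-m['cy'])/m['fy']*D,D])-t)
    print(v,u,D.round(3),(Rt.T@(X-s['ee_pos'])*1000).round(0),p[v,u])
E
```

```text
cam in tool [ 0.06397554  0.00041084 -0.15948248] axis [-0.25605367  0.0010721   0.96666197]
tip px (np.float64(319.5319755439775), np.float64(274.9841180906201)) tcp px (np.float64(319.4717259748612), np.float64(282.83147908431295))
282 296 0.148 [  9. -10. -21.] [26 27 29]
282 315 0.151 [  8.  -2. -18.] [22 23 23]
282 326 0.15 [  8.   3. -19.] [23 24 24]
282 346 0.147 [  9.  11. -22.] [26 28 28]
295 296 0.134 [  9.  -9. -35.] [26 27 29]
295 315 0.139 [  7.  -2. -31.] [22 22 21]
295 326 0.138 [  7.   3. -32.] [23 23 24]
295 346 0.134 [  9.  10. -36.] [25 26 28]
310 296 0.124 [  8.  -8. -46.] [24 25 26]
310 315 0.124 [  8.  -1. -46.] [24 23 24]
310 326 0.126 [  7.   3. -44.] [24 24 24]
310 346 0.121 [  9.   9. -49.] [26 28 29]
320 296 0.115 [  9.  -8. -55.] [27 28 30]
320 315 0.118 [  7.  -1. -53.] [23 23 23]
320 326 0.118 [  7.   2. -52.] [24 24 24]
320 346 0.114 [  9.   9. -56.] [26 27 29]
345 296 0.074 [ 23.  -5. -94.] [53 53 53]
345 315 0.073 [ 24.  -1. -95.] [52 52 52]
345 326 0.073 [ 24.   2. -95.] [51 51 51]
345 346 0.074 [ 23.   6. -94.] [51 52 51]
370 296 0.106 [ -2.  -7. -67.] [25 26 27]
370 315 0.115 [ -7.  -1. -60.] [28 28 29]
370 326 0.117 [ -8.   2. -58.] [29 28 28]
370 346 0.104 [ -0.   8. -69.] [25 26 28]
390 296 0.107 [ -8.  -7. -68.] [21 22 24]
390 315 0.265 [-115.   -4.   67.] [114 111 102]
390 326 0.265 [-115.    5.   67.] [112 110 102]
390 346 0.103 [ -5.   8. -72.] [21 23 26]
```

```bash
python3 - <<'E'
from h import *
s=manip.observe();q=s['orientation'];Rt=Ro.from_quat([q[1],q[2],q[3],q[0]]).as_matrix()
p,d,m=grab('wrist')
R=np.array(m['R']);t=np.array(m['t'])
v,u=np.mgrid[0:480,0:640];X=np.stack([(u-m['cx'])/m['fx']*d,(v-m['cy'])/m['fy']*d,d],-1)
T=((X-t)@R-s['ee_pos'])@Rt*1000
for w in range(262,284,2): print(w,T[w,310].round(0),T[w,319].round(0),T[w,330].round(0))
for uu in (175,230,270,370,420,470): print(uu,[T[w,uu].round(0).tolist() for w in (284,290,300,320)])
print('proj front tip',proj(m,s['ee_pos']+Rt@[.008,0,.011]), proj(m,s['ee_pos']+Rt@[.008,0,-.015]))
E
```

```text
262 [ 3. -5. 22.] [ 3. -0. 23.] [ 3.  6. 23.]
264 [ 2. -5. 23.] [ 2. -0. 23.] [ 2.  6. 22.]
266 [ 1. -5. 23.] [ 1. -0. 23.] [ 1.  6. 23.]
268 [-0. -5. 23.] [-0. -0. 22.] [-0.  6. 22.]
270 [-2. -5. 23.] [-1. -0. 23.] [-2.  6. 24.]
272 [-3. -5. 23.] [-3. -0. 23.] [-3.  6. 23.]
274 [-4. -5. 24.] [-4. -0. 22.] [-4.  6. 24.]
276 [-5. -5. 23.] [-6. -0. 24.] [-5.  6. 22.]
278 [-6. -5. 23.] [-7. -0. 24.] [-6.  6. 23.]
280 [  8.  -4. -16.] [  8.  -0. -15.] [  7.   5. -14.]
282 [  7.  -4. -18.] [  8.  -0. -18.] [  7.   5. -17.]
175 [[-28.0, -102.0, 67.0], [-32.0, -102.0, 67.0], [-40.0, -103.0, 67.0], [32.0, -27.0, -100.0]]
230 [[-28.0, -63.0, 67.0], [33.0, -20.0, -86.0], [32.0, -19.0, -91.0], [33.0, -17.0, -100.0]]
270 [[-28.0, -35.0, 67.0], [33.0, -11.0, -86.0], [32.0, -11.0, -91.0], [32.0, -9.0, -100.0]]
370 [[-10.0, 29.0, 24.0], [32.0, 12.0, -85.0], [33.0, 11.0, -91.0], [33.0, 10.0, -100.0]]
420 [[-10.0, 57.0, 23.0], [32.0, 24.0, -85.0], [33.0, 22.0, -92.0], [33.0, 19.0, -100.0]]
470 [[-10.0, 85.0, 23.0], [-13.0, 86.0, 23.0], [-19.0, 86.0, 23.0], [32.0, 29.0, -99.0]]
proj front tip (np.float64(319.6067850164051), np.float64(260.56998707761835)) (np.float64(319.45918177627635), np.float64(278.7549721986645))
```

The depth shows the fingertips end about 15 mm behind the reported TCP, with the body starting at about −83 mm, so the real tool is about 26 mm shorter than the reported TCP says. The fingers therefore passed above the knob. I go back and start 26 mm lower.

```bash
python3 - <<'E'
from h import *
for th,off,z in((160,.03,.09),(195,.036,.09),(195,.036,.040)): print(row(*pose(th,off,z)))
E
```

```text
[-4.27, 2.88, -2.38, -0.628, 1]
[-5.16, 7.43, -2.38, -1.239, 1]
[-5.16, 7.43, 2.62, -1.239, 1]
```

Request:
{"op": "play_rows", "data": {"steps": [[0, 0, -2.4, 0, 1], [-1.5, 0.7, -2.4, -0.17, 1], [-2.8, 1.5, -2.4, -0.34, 1], [-4.3, 2.9, -2.4, -0.52, 1], [-4.6, 4, -2.4, -0.7, 1], [-4.9, 5.5, -2.4, -0.88, 1], [-5.2, 7.4, -2.4, -1.06, 1], [-5.2, 7.4, -2.4, -1.24, 1], [-5.2, 7.4, 0, -1.24, 1], [-5.2, 7.4, 1.5, -1.24, 1], [-5.2, 7.4, 2.6, -1.24, 1], [-5.2, 7.4, 2.6, -1.24, 1]]}}

```text
time_s: 7.48
ee_pos: [0.5084, -0.0104, 0.0396]
orientation: [-0.001, 0.608, 0.794, -0.0]
wrist_force: [-0.2, -0.4, 0.2]
grip_width: 0.0007
gripper_force: 0.0
```

```bash
python3 - <<'E'
from h import *
s=manip.observe();print(s['time_s'],s['ee_pos'],s['wrist_force'])
p,d,m,o=meas(ctr=C)
for th in range(197,140,-5): print(th,row(*pose(th,.0165,.040)))
E
```

```text
7.475 [ 0.50839663 -0.01039014  0.03957054] [-0.20778522 -0.44428125  0.15119936]
knob 1335 328.0 223.0 [0.501  0.0242 0.061 ]
yel 650 585.0 212.0 [0.6141 0.0563 0.044 ]
base [0.558  0.0395] r 0.0932
knob r 0.059 ang -164.9
yel r 0.0585 ang 16.7
197 [1.69, 0.09, 0.01, -0.034, 1]
192 [2.21, -0.04, 0.01, 0.053, 1]
187 [2.75, -0.14, 0.01, 0.14, 1]
182 [3.29, -0.18, 0.01, 0.228, 1]
177 [3.83, -0.18, 0.01, 0.315, 1]
172 [4.37, -0.13, 0.01, 0.402, 1]
167 [4.9, -0.04, 0.01, 0.489, 1]
162 [5.43, 0.11, 0.01, 0.577, 1]
157 [5.94, 0.29, 0.01, 0.664, 1]
152 [6.43, 0.52, 0.01, 0.751, 1]
147 [6.9, 0.8, 0.01, 0.838, 1]
142 [7.34, 1.11, 0.01, 0.926, 1]
```

Request:
{"op": "play_rows", "data": {"steps": [[0.8, 0.05, 0, 0, 1], [1.3, 0.05, 0, 0, 1], [1.7, 0.05, 0, 0, 1], [2.0, 0, 0, 0.03, 1], [2.2, -0.04, 0, 0.05, 1], [2.5, -0.1, 0, 0.1, 1], [2.75, -0.14, 0, 0.14, 1], [3.0, -0.17, 0, 0.18, 1], [3.3, -0.18, 0, 0.23, 1], [3.55, -0.18, 0, 0.27, 1], [3.83, -0.18, 0, 0.315, 1], [3.83, -0.18, 0, 0.315, 1]]}}

```text
time_s: 9.02
ee_pos: [0.4973, 0.0264, 0.0402]
orientation: [-0.0, 0.725, 0.688, 0.0]
wrist_force: [-0.9, -0.1, 0.8]
grip_width: 0.0002
gripper_force: 0.0
```

```bash
python3 - <<'E'
from h import *
s=manip.observe();print(s['time_s'],s['ee_pos'],s['wrist_force'])
p,d,m,o=meas(ctr=C)
for th in range(177,110,-5): print(th,row(*pose(th,.0165,.040)))
E
```

```text
9.025 [0.49730139 0.02641508 0.04022074] [-0.89352768 -0.05054363  0.84801852]
knob 1162 324.0 262.0 [0.4988 0.0443 0.061 ]
yel 589 583.0 241.0 [0.6203 0.0426 0.044 ]
base [0.5579 0.0408] r 0.0926
knob r 0.0594 ang 175.3
yel r 0.0623 ang 2.9
177 [-0.02, -0.01, 0.02, 0.0, 1]
172 [0.51, -0.13, 0.02, 0.087, 1]
167 [1.05, -0.2, 0.02, 0.175, 1]
162 [1.59, -0.23, 0.02, 0.262, 1]
157 [2.14, -0.21, 0.02, 0.349, 1]
152 [2.67, -0.14, 0.02, 0.437, 1]
147 [3.2, -0.03, 0.02, 0.524, 1]
142 [3.72, 0.13, 0.02, 0.611, 1]
137 [4.23, 0.34, 0.02, 0.698, 1]
132 [4.71, 0.59, 0.02, 0.786, 1]
127 [5.17, 0.87, 0.02, 0.873, 1]
122 [5.6, 1.2, 0.02, 0.96, 1]
117 [6.0, 1.57, 0.02, 1.047, 1]
112 [6.37, 1.96, 0.02, 1.135, 1]
```

The disc now turns with the push.

Request:
{"op": "play_rows", "data": {"steps": [[0.5, -0.13, 0, 0.09, 1], [1.05, -0.2, 0, 0.175, 1], [1.6, -0.23, 0, 0.26, 1], [2.1, -0.21, 0, 0.35, 1], [2.65, -0.14, 0, 0.44, 1], [3.2, -0.03, 0, 0.52, 1], [3.7, 0.13, 0, 0.61, 1], [4.2, 0.34, 0, 0.7, 1], [4.7, 0.59, 0, 0.785, 1], [5.0, 0.77, 0, 0.84, 1], [5.17, 0.87, 0, 0.87, 1], [5.17, 0.87, 0, 0.87, 1]]}}

```text
time_s: 10.58
ee_pos: [0.5086, 0.0773, 0.0401]
orientation: [-0.0, 0.948, 0.319, -0.0]
wrist_force: [-0.7, -0.2, -1.2]
grip_width: 0.0005
gripper_force: 0.2
```

```bash
python3 - <<'E'
from h import *
s=manip.observe();print(s['time_s'],s['ee_pos'],s['wrist_force'])
p,d,m,o=meas(ctr=C)
for th in range(127,55,-5): print(th,row(*pose(th,.0165,.040)))
E
```

```text
10.575 [0.50859595 0.07727049 0.04010604] [-0.65158905 -0.21508483 -1.21373072]
knob 1157 322.0 262.0 [0.5231 0.087  0.061 ]
yel 593 582.0 240.0 [ 0.601  -0.0063  0.044 ]
base [0.5588 0.0409] r 0.0926
knob r 0.0589 ang 126.4
yel r 0.0628 ang -46.8
127 [0.02, -0.02, 0.01, 0.003, 1]
122 [0.55, -0.14, 0.01, 0.09, 1]
117 [1.09, -0.21, 0.01, 0.178, 1]
112 [1.63, -0.24, 0.01, 0.265, 1]
107 [2.17, -0.22, 0.01, 0.352, 1]
102 [2.71, -0.15, 0.01, 0.439, 1]
97 [3.24, -0.03, 0.01, 0.527, 1]
92 [3.76, 0.13, 0.01, 0.614, 1]
87 [4.26, 0.34, 0.01, 0.701, 1]
82 [4.75, 0.58, 0.01, 0.788, 1]
77 [5.2, 0.87, 0.01, 0.876, 1]
72 [5.64, 1.2, 0.01, 0.963, 1]
67 [6.04, 1.57, 0.01, 1.05, 1]
62 [6.41, 1.97, 0.01, 1.137, 1]
57 [6.74, 2.4, 0.01, 1.225, 1]
```

Request:
{"op": "play_rows", "data": {"steps": [[0.55, -0.14, 0, 0.09, 1], [1.1, -0.21, 0, 0.18, 1], [1.63, -0.24, 0, 0.265, 1], [2.17, -0.22, 0, 0.35, 1], [2.7, -0.15, 0, 0.44, 1], [3.25, -0.03, 0, 0.53, 1], [3.75, 0.13, 0, 0.61, 1], [4.25, 0.34, 0, 0.7, 1], [4.75, 0.58, 0, 0.79, 1], [5.2, 0.87, 0, 0.875, 1], [5.45, 1.05, 0, 0.92, 1], [5.45, 1.05, 0, 0.92, 1]]}}

```text
time_s: 12.12
ee_pos: [0.5587, 0.1017, 0.0401]
orientation: [-0.0, 0.991, -0.135, 0.0]
wrist_force: [0.3, 0.5, -0.3]
grip_width: 0.0005
gripper_force: 0.0
```

```bash
python3 - <<'E'
from h import *
s=manip.observe();print(s['time_s'],s['ee_pos'],s['wrist_force'],s['joint_positions'][6])
p,d,m,o=meas(ctr=C)
p,d,m=grab('top')
x0,y0=290,213
c=p[y0:y0+82,x0:x0+82]
p2,_,_=grab('wrist')
cv2.imwrite('pics/c5.png',np.hstack([cv2.resize(c,(300,300)),cv2.resize(p2,(400,300))])[:,:,::-1])
for th in range(74,55,-3): print(th,row(*pose(th,.0165,.040)))
E
```

```text
12.125 [0.55865804 0.10172093 0.04014999] [ 0.33127526  0.49369188 -0.28605261] -2.015114079048851
knob 1162 318.0 262.0 [0.5761 0.0965 0.061 ]
yel 584 577.0 247.0 [ 0.5461 -0.0212  0.044 ]
base [0.5594 0.0402] r 0.0927
knob r 0.0598 ang 72.3
yel r 0.0619 ang -101.1
74 [0.01, -0.02, 0.02, 0.008, 1]
71 [0.33, -0.09, 0.02, 0.06, 1]
68 [0.65, -0.15, 0.02, 0.113, 1]
65 [0.97, -0.19, 0.02, 0.165, 1]
62 [1.29, -0.22, 0.02, 0.217, 1]
59 [1.62, -0.23, 0.02, 0.27, 1]
56 [1.95, -0.22, 0.02, 0.322, 1]
```

View pics/c5.png

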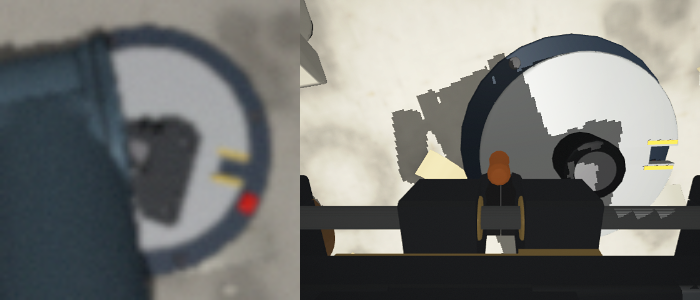

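The top crop shows the notch between the yellow lines at about (233,168) and the red block at (249,203); the wrist half shows the knob at the fingertips. Both marks are visible from above, so I'll steer with that view.

```bash
cat >> h.py <<'E'
def topm():
    p,d,m=grab('top'); h=cv2.cvtColor(p,cv2.COLOR_RGB2HSV).astype(int);H,S,V=h[...,0],h[...,1],h[...,2]
    u0,v0=proj(m,[*C,.03]);yy,xx=np.mgrid[0:480,0:640];win=np.hypot(xx-u0,yy-v0)<38
    for n,mask,z in (('red',((H<6)|(H>172))&(S>130),.024),('yel',(H>=18)&(H<32)&(S>60)&(V>100),.044)):
        ys,xs=np.nonzero(mask&win);w=S[ys,xs]
        P=np.array([ray(m,u,v,z)[:2] for u,v in zip(xs,ys)])-C
        k=(np.hypot(*P.T)<.08) if n=='yel' else np.ones(len(P),bool);P=P[k]; w=w[k]
        q=np.average(P,axis=0,weights=w);print('top',n,len(P),np.hypot(*q).round(4),np.degrees(np.arctan2(q[1],q[0])).round(1))
E
python3 - <<'E'
from h import *
topm()
E
```

```text
top red 22 0.0855 -116.7
top yel 33 0.0646 -101.5
```

Request:
{"op": "play_rows", "data": {"steps": [[0.2, -0.06, 0, 0.04, 1], [0.4, -0.1, 0, 0.08, 1], [0.65, -0.15, 0, 0.113, 1], [0.85, -0.18, 0, 0.145, 1], [1.05, -0.2, 0, 0.18, 1], [1.29, -0.22, 0, 0.217, 1], [1.29, -0.22, 0, 0.217, 1]]}}

```text
time_s: 13.2
ee_pos: [0.5719, 0.1003, 0.0402]
orientation: [0.0, 0.97, -0.242, 0.0]
wrist_force: [0.2, 0.8, 0.1]
grip_width: 0.0004
gripper_force: 0.1
```

```bash
python3 - <<'E'
from h import *
s=manip.observe();print(s['time_s'],s['ee_pos'],s['wrist_force'],s['joint_positions'][6])
p,d,m,o=meas(ctr=C); topm();topm()
for th in range(62,54,-1): print(th,row(*pose(th,.0165,.040)))
E
```

```text
13.2 [0.57188415 0.10028718 0.04018852] [0.18577469 0.77930397 0.06314594] -2.175460031908355
red 553 584.0 244.0 [ 0.5195 -0.0328  0.024 ]
knob 1160 318.0 262.0 [0.588  0.0912 0.061 ]
yel 585 577.0 247.0 [ 0.5331 -0.0172  0.044 ]
base [0.5595 0.04  ] r 0.0926
red r 0.0819 ang -118.0
knob r 0.0598 ang 59.8
yel r 0.0619 ang -113.7
top red 27 0.0831 -116.6
top yel 34 0.0648 -113.0
top red 26 0.0835 -116.7
top yel 34 0.0648 -113.0
62 [-0.01, 0.01, 0.02, -0.0, 1]
61 [0.09, -0.02, 0.02, 0.017, 1]
60 [0.2, -0.04, 0.02, 0.035, 1]
59 [0.31, -0.07, 0.02, 0.052, 1]
58 [0.41, -0.09, 0.02, 0.069, 1]
57 [0.52, -0.11, 0.02, 0.087, 1]
56 [0.63, -0.13, 0.02, 0.104, 1]
55 [0.73, -0.15, 0.02, 0.122, 1]
```

Request:
{"op": "play_rows", "data": {"steps": [[0.1, -0.02, 0, 0.02, 1], [0.2, -0.04, 0, 0.035, 1], [0.3, -0.07, 0, 0.05, 1], [0.41, -0.09, 0, 0.07, 1], [0.41, -0.09, 0, 0.07, 1]]}}

```text
time_s: 13.98
ee_pos: [0.5757, 0.0992, 0.0402]
orientation: [0.0, 0.961, -0.276, 0.0]
wrist_force: [-0.6, 0.1, 0.1]
grip_width: 0.0003
gripper_force: 0.3
```

```bash
python3 - <<'E'
from h import *
s=manip.observe();print(s['time_s'],s['ee_pos'])
p,d,m,o=meas(ctr=C,f='w7.png'); topm()
cv2.imwrite('pics/w7c.png',cv2.resize(p[170:330,480:640],(480,480))[:,:,::-1])
E
```

```text
13.975 [0.57571072 0.09920243 0.0401903 ]
red 304 583.0 238.0 [ 0.5182 -0.0309  0.024 ]
knob 1152 318.0 262.0 [0.5913 0.0889 0.061 ]
yel 585 576.0 246.0 [ 0.5292 -0.0153  0.044 ]
base [0.5596 0.0399] r 0.0926
red r 0.0809 ang -119.5
knob r 0.0596 ang 56.0
yel r 0.0619 ang -117.7
top red 28 0.082 -116.6
top yel 34 0.0639 -117.6
```

View pics/w7c.png

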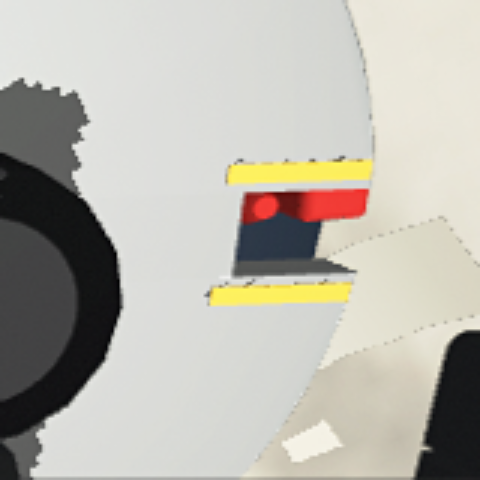

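The pin tip shows in the notch at about crop (264,207), which is pixel (568,239), between the yellow lines at rows 172 and 295. I work out the remaining angle.

```bash
python3 - <<'E'
from h import *
m=manip.camera_model('wrist')
def f(u,v,z):
    q=ray(m,480+u/3,170+v/3,z)[:2];w=q-C;print(q.round(4),np.hypot(*w).round(4),np.degrees(np.arctan2(w[1],w[0])).round(2))
f(264,207,.034); f(285,234,.044); f(300,172,.044); f(282,295,.044)
E
```

```text
[ 0.5286 -0.0182] 0.0648 -116.99
[ 0.5289 -0.0144] 0.0613 -118.37
[ 0.5371 -0.0201] 0.0631 -109.35
[ 0.5195 -0.0103] 0.0629 -127.68
```

Pin at −117.0° and notch at −118.4°: within about 1.5 mm of each other, inside the ±3 mm of play. I back off, rise and go over the hub.

```bash
python3 - <<'E'
from h import *
s=manip.observe();q=s['orientation'];R=Ro.from_quat([q[1],q[2],q[3],q[0]]).as_matrix();y=np.degrees(np.arctan2(R[1,0],R[0,0]));print(y)
for z in (.09,.065): print(row([*C,z],y))
E
```

```text
-32.03363426520331
[1.67, 6.0, -4.98, 0.0, 1]
[1.67, 6.0, -2.48, 0.0, 1]
```

Request:
{"op": "play_rows", "data": {"steps": [[-0.6, 0, 0, 0, 1], [-2, 0, 0, 0, 1], [-2, 0, -2.5, 0, 1], [-2, 0, -5, 0, 1], [-1, 2, -5, 0, 1], [0.5, 4, -5, 0, 1], [1.7, 6, -5, 0, 1], [1.7, 6, -4, 0, 1], [1.7, 6, -3, 0, 1], [1.7, 6, -3, 0, 1]]}}

```text
time_s: 15.32
ee_pos: [0.5571, 0.041, 0.0689]
orientation: [0.0, 0.961, -0.275, -0.001]
wrist_force: [-0.2, 0.6, 0.0]
grip_width: 0.0006
gripper_force: 0.0
```

```bash
python3 - <<'E'
from h import *
s=manip.observe();print(s['time_s'],s['ee_pos'],s['wrist_force'])
topm()
E
```

```text
15.325 [0.55705543 0.04098261 0.06888555] [-0.1685706   0.57772233  0.04358978]Traceback (most recent call last):
  File "<stdin>", line 3, in <module>
  File "h.py", line 52, in topm
    P=np.array([ray(m,u,v,z)[:2] for u,v in zip(xs,ys)])-C
      ~~~~~~~~~~~~~~~~~~~~~~~~~~~~~~~~~~~~~~~~~~~~~~~~~~^~
ValueError: operands could not be broadcast together with shapes (0,) (2,)
```

Over the hub within about 2 mm and no contact. Now a slow press.

Request:
{"op": "play_rows", "data": {"steps": [[0.1, 0.1, 0.3, 0, 1], [0.1, 0.1, 0.6, 0, 1], [0.1, 0.1, 0.8, 0, 1], [0.1, 0.1, 1.0, 0, 1], [0.1, 0.1, 1.2, 0, 1], [0.1, 0.1, 1.2, 0, 1]]}}

```text
time_s: 16.12
ee_pos: [0.5586, 0.038, 0.0584]
orientation: [-0.0, 0.961, -0.276, 0.0]
wrist_force: [-1.8, 0.2, 3.7]
grip_width: 0.0003
gripper_force: 1.7
```

Request:
{"op": "play_rows", "data": {"steps": [[0, 0.1, 0.2, 0, 1], [0, 0.1, 0.4, 0, 1], [0, 0.1, 0.6, 0, 1], [0, 0.1, 0.8, 0, 1], [0, 0.1, 0.8, 0, 1]]}}

```text
time_s: 16.75
ee_pos: [0.5585, 0.0379, 0.0507]
orientation: [-0.001, 0.961, -0.276, 0.0]
wrist_force: [-0.7, 1.4, 5.4]
grip_width: 0.0003
gripper_force: 2.6
```

Request:
{"op": "play_rows", "data": {"steps": [[0, 0, 0.15, 0, 1], [0, 0, 0.3, 0, 1], [0, 0, 0.45, 0, 1], [0, 0, 0.45, 0, 1]]}}

```text
time_s: 17.25
ee_pos: [0.5589, 0.0379, 0.0495]
orientation: [-0.001, 0.961, -0.276, 0.0]
wrist_force: [-13.1, 1.2, 41.7]
grip_width: 0.0005
gripper_force: 20.8
```

It has bottomed: 42 N and no further sinking, about 10 mm down. I lift off and check.

Request:
{"op": "play_rows", "data": {"steps": [[0, 0, -0.5, 0, 1], [0, 0, -1.5, 0, 1], [0, 0, -4, 0, 1], [0, 0, -8, 0, 1], [-3, -4, -12, 0, 1], [-6, -8, -14, 0, 1], [-6, -8, -14, 0, 1]]}}

```text
time_s: 18.12
ee_pos: [0.5499, 0.1425, 0.1875]
orientation: [-0.002, 0.962, -0.272, 0.001]
wrist_force: [0.6, -0.5, -0.0]
grip_width: 0.0002
gripper_force: 0.0
```

```bash
python3 - <<'E'
from h import *
s=manip.observe();print(s['time_s'],s['ee_pos'],s['wrist_force'])
p,d,m=grab('wrist'); R=np.array(m['R']);t=np.array(m['t'])
v,u=np.mgrid[0:480,0:640];X=(np.stack([(u-m['cx'])/m['fx']*d,(v-m['cy'])/m['fy']*d,d],-1)-t)@R
r=np.hypot(X[...,0]-C[0],X[...,1]-C[1]);z=X[...,2];ok=d>0
k=ok&(r<.014)&(z>.04);print('hub',k.sum(),np.median(z[k]) if k.any() else 0)
k=ok&(r>.028)&(r<.050)&(z<.05)&(z>.02)
A=np.c_[X[k][:,:2]-C,np.ones(k.sum())];print('disc plane',k.sum(),np.linalg.lstsq(A,z[k],rcond=None)[0].round(4))
cs=proj(m,[*C,.04]);print(cs)
cv2.imwrite('pics/w8.png',p[:,:,::-1])
E
```

```text
18.125 [0.54988093 0.14248553 0.18746044] [ 0.57448437 -0.45523845 -0.0148029 ]
hub 995 0.06353393167142563
disc plane 7076 [-0.0002 -0.0014  0.0331]
(np.float64(416.22660804599155), np.float64(154.81923496488253))
```

View pics/w8.png

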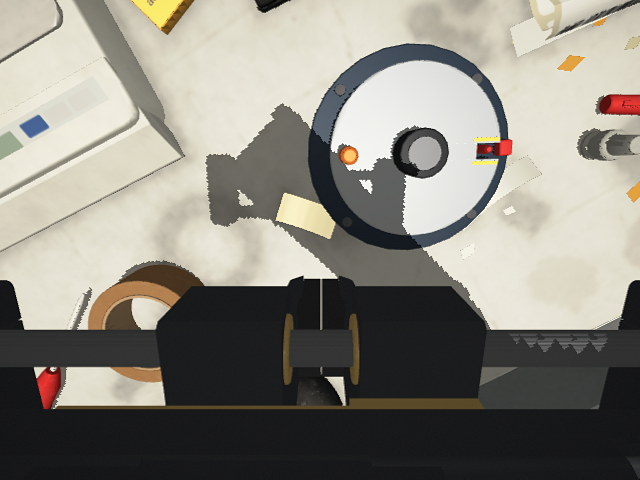

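The hub is at 63.5 mm, the disc top at 33 mm and level, and the pin sits in the notch at (488,150). Nothing is being touched, so I hand in.

```bash
python3 -c "
from station import manip
print(manip.job_done())"
```

```text
the job is handed in; nothing more can be done
None
```

The crank disc is home: hub top at 63.5 mm, disc level, drive pin in the notch, robot clear of everything, and the job was handed in at about 18 s (no verdict was returned).

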